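# Index the sample carousel to the pick-up mark and lock it

## Task

On the decapping bench, turn the sample carousel until its one blue-capped tube stands at the yellow-headed post (not the grey one) and the carousel has dropped into its notch there. Then slide the black lock grip towards the carousel, fully home against its stop, and let go. Leave the other things on the bench where they are.

Things in the scene. Friction and masses are not known exactly. Their poses are not given: they have to be found in the camera images.
- station: Fixed indexing station, grey base plate 320 x 420 x 12 mm. Origin: on the carousel's upright turning axis, at bench level. On its -y side is the lock's white housing, 60 mm wide, y = -251 to -136 mm, top at z = 60 mm. A spring-ball detent block stands at y = +142 mm (z up to 48 mm). The two posts stand on its x axis, at x = +142 and -142 mm.
- carousel (a joint): Angle of the carousel (rad, endless, counter-clockwise from above): bearing of the blue-capped tube from the station's +x axis. A spring ball clicks into a notch at every multiple of 45 degrees: it centres the carousel from about 3 degrees off and yields at about 0.2 N m; elsewhere light friction holds it. Needed: 0 or pi, whichever faces the yellow-headed post, 0.8 to 2.35 rad away.
- carousel_handle (a point): Middle of the carousel's red bail handle, on the turning axis, 158 mm above the bench: a bar 98 mm long, 12 wide, 14 high on two end posts, 51 mm free beneath. Its x axis runs along the bar towards the blue-capped tube. The carousel is a white two-tier disc 230 mm across, upper disc top at z = 100 mm, capped tubes near its rim (tops at z = 130 mm).
- blue_tube (a point): Centre of the top of the blue cap (24 mm wide, 130 mm above the bench, 95 mm from the turning axis); all the other caps on the carousel are orange and 17 mm wide.
- pointer: The yellow-headed post, the mark to turn the blue-capped tube to: steel stem, yellow head 25 mm wide, top at 140 mm above the station plate; origin at its foot on the plate, 142 mm from the turning axis, on the station's +x or -x side. Fixed.
- idle_post: A like post with a grey head on the other side; not the target. Fixed.
- lock (a joint): Travel of the lock slide (m): 0 = withdrawn, 0.030 = fully home against its stop. It slides along the station's +y, towards the carousel; its steel bolt enters a 14 mm notch of the carousel's rim and is blocked by the rim when no notch faces it. About 2.5 N of friction; it stays where it is left.
- lock_top (a point): Middle of the top of the black lock grip, 104 mm above the bench, above the white housing. The grip is 26 mm wide along the station's x, 20 mm along its y and 42 mm high (z 62 to 104 mm); axes as the station's.
- cap_jar: Small jar, 38 mm wide, 50 mm high, standing on the station plate beside the lock. Origin under its centre.
- forceps: Steel forceps, 110 x 22 x 5 mm, lying on the station plate on the other side of the lock. Origin under its centre, length along its y.
- tube_rack: Black rack of capped tubes, 200 x 75 x 103 mm. Origin under its centre.
- disinfectant: White bottle with blue cap, 72 mm wide, 200 mm high. Origin under its centre.

How it is judged:
By the outcome, as a careful person would: the job done as asked, in the order asked, and still so for the second after the job is handed in, with the robot touching nothing.
It also fails if it takes over 58 s, if anything falls off the work surface, if the arm or the gripper's body presses on something with over 40 N, if the wrist force passes 120 N, or if a joint passes its speed limit or range.

## Robot

A 6-joint arm with a two-finger parallel gripper is mounted at the origin on the work surface. World frame = base frame: x ahead of the robot, y to its left, z up, the work surface at z = 0. Lengths are in m, angles in rad, forces in N, time in s.
With the tool pointing down it reaches from about 0.35 to 0.975 m from the base axis. Payload 4.9 kg.
Tool frame: the origin (TCP) lies at the very end of the fingers, on their centre line; the grasp point (between the pads) lies ctrl.hold_point_z behind it (ctrl.hold_point_z is the distance from the TCP to the grasp point, in m); z points along the fingers, y is the line along which they close (so a half turn about z gives the same grasp; the last joint's range is limited). The gripper opens to 85 mm and grips with 20 to 120 N. Pads are 22 mm wide; open, the fingers measure 114 mm over their backs; the gripper's body (76 mm by 85 mm) begins 54 mm behind the grasp point. The pads swing forward as they close: fully open they stand 13 mm farther back than shut.
Start: joints at [1.017, 0.053, 1.613, -0, 1.476, -0.119], TCP at [0.263, 0.567, 0.231] pointing down, gripper open.
Joint ranges: [-3.01, 3.01], [-1.01, 2.22], [0.06, 2.58], [-1.02, 4.17], [0.09, 2.62], [-3.14, 3.14]. Speed limits (rad/s): [2.57, 2.57, 3.14, 3.14, 3.14, 3.14].

## Interface

Orientations are given as a rotation vector (axis times angle).
In Python, from station import ctrl gives the robot as it stands. The module is installed in compiled form; this text tells all that it offers.
- The arm moves only by the tool jog_arm, never from a script. Its argument "deltas" is a list of rows, each a list of 3 entries, a list of its own where there are three numbers: the closure, from -1 (fully open) to 1 (shut), then the shift along the world's x, y, z scaled (see below), then the turn, a rotation vector about the world's x, y, z scaled (see below). A call has 1 to 12 rows; each row is the pose to reach, as a shift and turn from the pose commanded when the call began, turning the shorter way round; what a row does not reach only later rows make up. The controller multiplies each number of a shift by 0.4 m and each number of a turn by 180 degrees. A row lasts 1/12 s, in which the tool goes at most 41.7 mm and 7.16 degrees, less where a joint would pass 70% of its speed; a pose out of reach is approached as far as the arm can. A call with a number of a shift or a turn outside -1 to 1 is refused whole. A call with a gripper value outside its range is refused whole. The fingers move at their own pace and stop on an object; "squeeze" is the grip in N (left out, the last holds). Time passes only in rows, so rows that repeat a pose let the fingers close. It gives the time, the measured TCP pose, the force, the opening and the grip force at its end, in the units of the state.
- ctrl.get_obs(): the state, without advancing time (a new reading comes with each control period).
- ctrl.get_image(name): name is "scene" or "top"; returns the picture (400x640x3 uint8, red, green, blue); there is no depth.
- ctrl.get_calibration(name): a dict with "K" (3x3 intrinsics, pixels), "extrinsics" (4x4, takes a point from world to camera coordinates). Camera axes: x right, y down, z forward; pixel columns grow to the right and rows downward; lengths in m; the calibration is good to about 2 mm. A picture is of the moment at which its call begins. get_calibration takes no time and is no camera call.
- ctrl.finish_job(): hands the job in; it is judged then, once.
The state is a dict: "t": time; "q": joint angles; "dq": joint speeds; "effort": joint torques, N m; "tool_pos": TCP position; "tool_rot": TCP orientation; "contact_force": force on the tool from outside, world axes, zero at the start; "wrist_torque": the same for the moment, N m; "opening": finger opening in m; "grip_force": force on a finger pad.
Only numpy, scipy, OpenCV 4.12 (cv2) and the standard library are available. Lean on these libraries where they do the work, as an engineer would, in place of code of your own. Each camera call takes 0.05 s, during which the arm holds its last target. There are 200 camera calls.

## Working session

There is one attempt and no reset: what is moved stays moved. The work goes in short steps, Python scripts to look and compute and a tool call to move; the robot and the scene stay as the last step left them, time stands still between calls to the robot, and variables do not carry over. Pictures are saved under pics/ and viewed, at most 10 in all, crops included, and the job is handed in when it is done.

Besides the shell and the picture viewer there is one more tool, called after "Call:" in YAML: its name, and indented under it one key for each argument. jog_arm: Moves the arm, as the interface text tells. Its arguments: {"type":"object","properties":{"deltas":{"type":"array","items":{"type":"array"}},"squeeze":{"type":"number"}},"required":["deltas"]}

```bash
mkdir -p pics; python3 - <<'E'
from station import ctrl
import cv2,numpy as np
for n in("top","scene"):
    cv2.imwrite(f"pics/{n}0.png",ctrl.get_image(n)[:,:,::-1])
    c=ctrl.get_calibration(n);print(n,np.round(c["K"],1).tolist(),np.round(c["extrinsics"],3).tolist())
o=ctrl.get_obs();print(o,ctrl.hold_point_z)
E
```

```text
top [[466.1, 0.0, 322.4], [0.0, 466.1, 205.7], [0.0, 0.0, 1.0]] [[0.0, -1.0, 0.014, 0.115], [-0.99, -0.002, -0.139, 0.558], [0.139, -0.013, -0.99, 1.126], [0.0, 0.0, 0.0, 1.0]]
scene [[361.6, 0.0, 319.9], [0.0, 361.6, 197.9], [0.0, 0.0, 1.0]] [[0.817, 0.576, 0.023, -0.52], [0.393, -0.528, -0.753, -0.071], [-0.422, 0.624, -0.658, 1.142], [0.0, 0.0, 0.0, 1.0]]
{'t': 0.1, 'q': array([ 1.01698405e+00,  5.33324718e-02,  1.61416193e+00,  2.94274673e-05,
        1.47599525e+00, -1.18980952e-01]), 'dq': array([-7.48357662e-05, -2.70161114e-03, -2.62699857e-03,  1.21666297e-03,
       -1.61954803e-03,  9.38095672e-04]), 'effort': array([ 4.86917143e-04, -3.94897556e+01, -3.71367288e+01, -9.58169744e-05,
        3.93704104e-03,  1.90303632e-05]), 'tool_pos': array([0.26296866, 0.566364  , 0.23015702]), 'tool_rot': array([-6.77526058e-01, -3.06699321e+00,  2.79701287e-03]), 'contact_force': array([ 0.03571671,  1.04249268, -0.51916332]), 'wrist_torque': array([-0.03283212,  0.01403079,  0.00746741]), 'grip_force': 0.0, 'opening': 0.08515449077674746} 0.0187
```

View pics/top0.png

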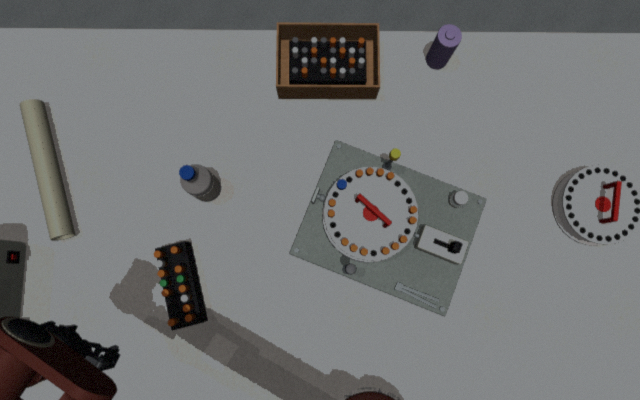

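View pics/scene0.png

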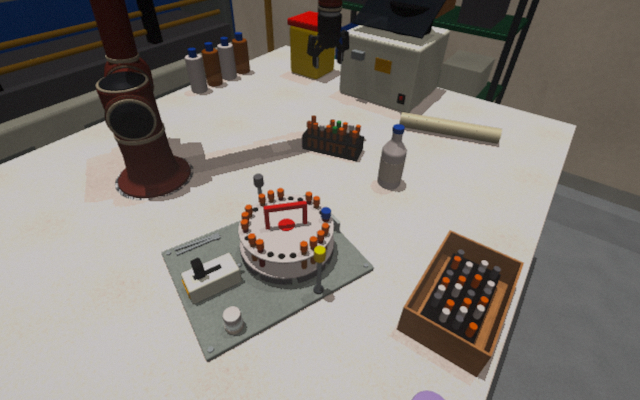

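Top view: blue cap (341,184), yellow head (395,155), grey head (350,268), red bar about (373,211), lock grip about (454,246), jar (460,198) and forceps (418,296). The scene view agrees with this. Next I'll measure these points.

```bash
cat > h.py <<'E'
from station import ctrl
import cv2,numpy as np
from scipy.spatial.transform import Rotation as R
def ray(n,uv,z):
    c=ctrl.get_calibration(n);E=np.array(c["extrinsics"]);K=np.array(c["K"])
    d=E[:3,:3].T@np.linalg.inv(K)@np.array([*uv,1.]);o=-E[:3,:3].T@E[:3,3]
    return (o+d*(z-o[2])/d[2])
def proj(n,p):
    c=ctrl.get_calibration(n);E=np.array(c["extrinsics"]);q=np.array(c["K"])@(E[:3,:3]@np.array(p)+E[:3,3]);return q[:2]/q[2]
def blob(im,lo,hi,roi):
    h=cv2.cvtColor(im,cv2.COLOR_RGB2HSV);x0,y0,x1,y1=roi
    m=cv2.inRange(h[y0:y1,x0:x1],np.array(lo),np.array(hi))
    n,l,s,c=cv2.connectedComponentsWithStats(m)
    i=1+np.argmax(s[1:,4]);return c[i]+[x0,y0],s[i,4],l==i
E
python3 - <<'E'
from h import *
im=cv2.cvtColor(cv2.imread("pics/top0.png"),cv2.COLOR_BGR2RGB)
b,a,_=blob(im,(105,120,50),(130,255,255),(320,165,360,205));print("blue",b,a,ray("top",b,.13))
y,a,_=blob(im,(22,120,80),(35,255,255),(380,140,410,170));print("yel",y,a,ray("top",y,.147))
# plate screws/corners: plate contour fit
h=cv2.cvtColor(im,cv2.COLOR_RGB2HSV)
print(h[160,350],h[290,380],h[120,250],h[268,350])
k,a,m=blob(im,(0,0,0),(179,255,55),(415,225,470,265));print("grip",k,a)
x=cv2.resize(im[130:320,280:490],None,fx=3.6,fy=3,interpolation=cv2.INTER_CUBIC)
x=cv2.resize(im[130:320,285:490],None,fx=3.1,fy=3.1,interpolation=cv2.INTER_CUBIC)
cv2.imwrite("pics/crop.png",x[:,:,::-1])
E
```

```text
blue [341.22535211 183.91549296] 71 [0.59558379 0.07361894 0.13      ]
yel [395.04109589 153.38356164] 73 [ 0.6642226  -0.04985308  0.147     ]
[ 70  15 104] [84 14 90] [ 98   8 136] [135   6  89]
grip [450.08108108 245.63243243] 185
```

View pics/crop.png

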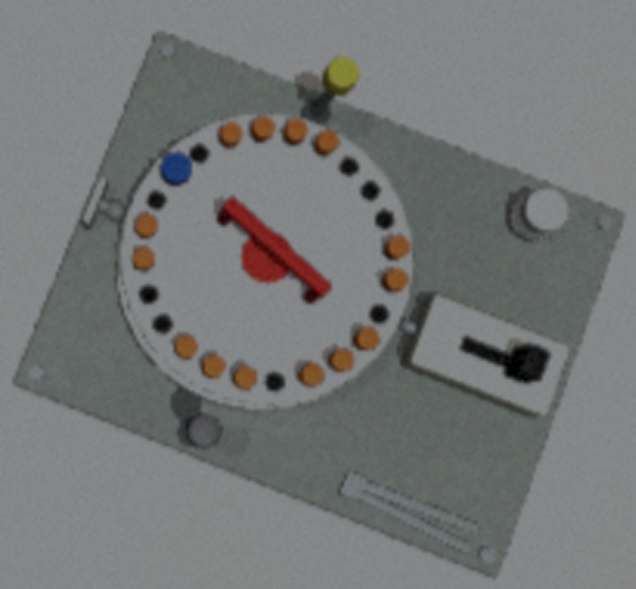

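Crop (3.1x, offset 285,130): plate corners at (157,32), (622,212), (497,577) and (14,382). Bar ends are at about (230,205) and (322,288), the yellow head at (342,74), the grey head at (205,430) and the lock grip top at (529,362).

```bash
python3 - <<'E'
from h import *
f=lambda u,v,z:ray("top",(u/3.1+285-.34,v/3.1+130-.34),z)
C=[f(*p,.012) for p in((157,32),(622,212),(497,577),(14,382))]
for i in range(4):print(np.linalg.norm(C[i]-C[i-1]),end=' ')
print("platecentre",np.mean(C,0))
Y=f(342,74,.152);G=f(205,430,.152);O=(Y+G)/2;d=Y-G
print("Y",Y,"G",G,"O",O,np.linalg.norm(d),"ang to yellow",np.degrees(np.arctan2(d[1],d[0])))
for a,b in((0,3),(1,2),(3,2),(0,1)):
  e=C[a]-C[b];print(np.degrees(np.arctan2(e[1],e[0])))
e0=f(230,205,.165);e1=f(322,288,.165);m=(e0+e1)/2;e=e0-e1;print("handle",m,np.linalg.norm(e),np.degrees(np.arctan2(e[1],e[0])))
B=f(176,168,.13);print("blue",B)
for o in(O,m):
  r=B-o;print(np.linalg.norm(r[:2]),np.degrees(np.arctan2(r[1],r[0])))
L=f(529,362,.104);r=L-O;print("lock",L,np.linalg.norm(r[:2]),np.degrees(np.arctan2(r[1],r[0])))
o=ctrl.get_obs();print(R.from_rotvec(o["tool_rot"]).as_matrix().round(3))
E
```

```text
0.3156968558768791 0.41453120635057367 0.3174780106735429 0.4177381491471588 platecentre [ 0.51073047 -0.05275733  0.012     ]
Y [ 0.6625914  -0.04884343  0.152     ] G [0.40167538 0.05464056 0.152     ] O [0.53213339 0.00289856 0.152     ] 0.28068863142178474 ang to yellow -21.634167131956247
-21.78166944501843
-21.202264671699464
68.21022190195151
68.4541042450611
handle [0.53221787 0.00368153 0.165     ] 0.08856915294384791 47.42188499188227
blue [0.59573098 0.07313432 0.13      ]
0.09475080270356596 47.839555862664064
0.09411485121346205 47.557741261495515
lock [ 0.45282567 -0.19366138  0.104     ] 0.21195642418962252 -111.97301951785509
[[-0.907  0.421 -0.001]
 [ 0.421  0.907 -0.002]
 [ 0.    -0.002 -1.   ]]
```

Station origin is about (0.532, 0.003). Yellow post sits on its +x, at bearing -21.7°. Blue tube is at 47.6°, so the carousel turns -69.3°. The distances check out: 94.5 mm vs 95, and 281 mm vs 284.

Call:
jog_arm:
  deltas:
    - [-1,[0.325,-0.7,0.05],[0,0,0.333]]
    - [-1,[0.325,-0.7,0.05],[0,0,0.333]]
    - [-1,[0.325,-0.7,0.05],[0,0,0.333]]
    - [-1,[0.325,-0.7,0.05],[0,0,0.333]]
    - [-1,[0.325,-0.7,0.05],[0,0,0.333]]
    - [-1,[0.325,-0.7,0.05],[0,0,0.333]]
    - [-1,[0.325,-0.7,0.05],[0,0,0.333]]
    - [-1,[0.325,-0.7,0.05],[0,0,0.333]]
    - [-1,[0.325,-0.7,0.05],[0,0,0.333]]
    - [-1,[0.325,-0.7,0.05],[0,0,0.333]]
  squeeze: 20

```text
t: 0.93
tool_pos: [0.3939, 0.2851, 0.2511]
tool_rot: [0.943, -2.997, 0.0]
contact_force: [-0.4, 1.0, 0.1]
opening: 0.0856
grip_force: 0.0
```

Call:
jog_arm:
  deltas:
    - [-1,[0.345,-0.704,0],[0,0,0.07]]
    - [-1,[0.345,-0.704,0],[0,0,0.07]]
    - [-1,[0.345,-0.704,0],[0,0,0.07]]
    - [-1,[0.345,-0.704,0],[0,0,0.07]]
    - [-1,[0.345,-0.704,0],[0,0,0.07]]
    - [-1,[0.345,-0.704,0],[0,0,0.07]]
    - [-1,[0.345,-0.704,0],[0,0,0.07]]
    - [-1,[0.345,-0.704,0],[0,0,0.07]]
    - [-1,[0.345,-0.704,0],[0,0,0.07]]
    - [-1,[0.345,-0.704,0],[0,0,0.07]]

```text
t: 1.77
tool_pos: [0.5315, 0.0048, 0.2505]
tool_rot: [1.262, -2.876, -0.002]
contact_force: [0.1, 0.2, -0.4]
opening: 0.0855
grip_force: 0.0
```

```bash
python3 - <<'E'
from h import *
o=ctrl.get_obs();y=R.from_rotvec(o["tool_rot"]).as_matrix()[:,1];print(o["t"],o["tool_pos"],np.degrees(np.arctan2(y[1],y[0])),np.degrees(o["q"]).round())
im=ctrl.get_image("scene");x=cv2.resize(im[100:310,130:410],None,fx=2.8,fy=2.8,interpolation=cv2.INTER_CUBIC);cv2.imwrite("pics/s1.png",x[:,:,::-1])
E
```

```text
1.7667 [0.53148431 0.00482273 0.25048558] 137.3929471705039 [  -8.  -10.  103.    0.   87. -145.]
```

View pics/s1.png

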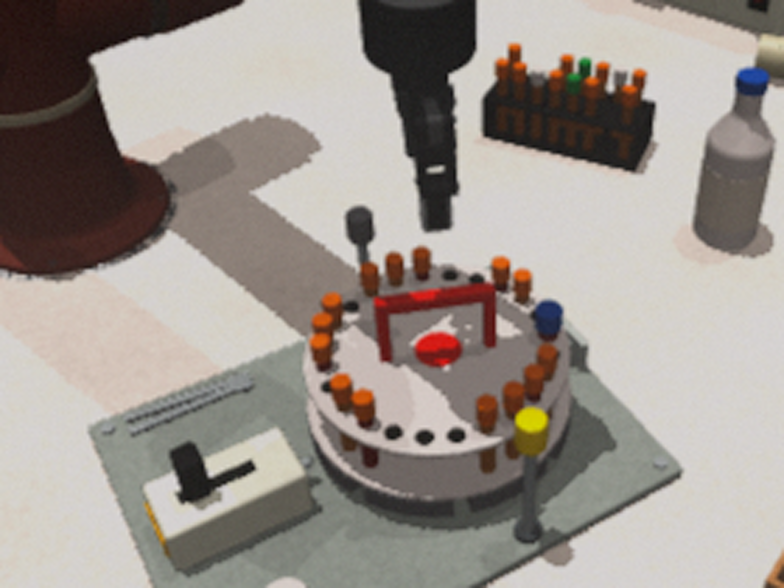

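The gripper is centred above the red bar (crop 437,298) with its pads across it. I'll go down and close.

Call:
jog_arm:
  deltas:
    - [-1,[0,0,-0.1],[0,0,0]]
    - [-1,[0,0,-0.2],[0,0,0]]
    - [-1,[0,0,-0.276],[0,0,0]]
    - [-1,[0,0,-0.276],[0,0,0]]
    - [-1,[0,0,-0.276],[0,0,0]]
    - [0.2,[0,0,-0.276],[0,0,0]]
    - [1,[0,0,-0.276],[0,0,0]]
    - [1,[0,0,-0.276],[0,0,0]]
    - [1,[0,0,-0.276],[0,0,0]]
    - [1,[0,0,-0.276],[0,0,0]]
    - [1,[0,0,-0.276],[0,0,0]]
    - [1,[0,0,-0.276],[0,0,0]]
  squeeze: 20

```text
t: 2.82
tool_pos: [0.5344, 0.0028, 0.1423]
tool_rot: [-1.265, 2.869, -0.014]
contact_force: [10.3, -7.8, -3.6]
opening: 0.011
grip_force: 26.6
```

Call:
jog_arm:
  deltas:
    - [1,[0,0,0],[0,0,0]]
    - [1,[0,0,0],[0,0,0]]
    - [1,[0,0,0],[0,0,0]]
    - [1,[0,0,0],[0,0,0]]

```text
t: 3.15
tool_pos: [0.5345, 0.0028, 0.1424]
tool_rot: [-1.265, 2.869, -0.013]
contact_force: [9.3, -7.8, -3.2]
opening: 0.0113
grip_force: 26.6
```

Call:
jog_arm:
  deltas:
    - [1,[0.006,-0.005,0],[0,0,0]]
    - [1,[0.006,-0.005,0],[0,0,-0.015]]
    - [1,[0.006,-0.005,0],[0,0,-0.03]]
    - [1,[0.006,-0.005,0],[0,0,-0.045]]
    - [1,[0.006,-0.005,0],[0,0,-0.06]]
    - [1,[0.006,-0.005,0],[0,0,-0.075]]
    - [1,[0.006,-0.005,0],[0,0,-0.09]]
    - [1,[0.006,-0.005,0],[0,0,-0.1]]
    - [1,[0.006,-0.005,0],[0,0,-0.1]]

```text
t: 3.9
tool_pos: [0.5344, 0.0028, 0.1423]
tool_rot: [-0.801, 3.036, -0.002]
contact_force: [-0.8, -0.7, 4.8]
opening: 0.0113
grip_force: 27.8
```

Call:
jog_arm:
  deltas:
    - [1,[0,0,0],[0,0,-0.03]]
    - [1,[0,0,0],[0,0,-0.06]]
    - [1,[0,0,0],[0,0,-0.09]]
    - [1,[0,0,0],[0,0,-0.12]]
    - [1,[0,0,0],[0,0,-0.15]]
    - [1,[0,0,0],[0,0,-0.18]]
    - [1,[0,0,0],[0,0,-0.21]]
    - [1,[0,0,0],[0,0,-0.24]]
    - [1,[0,0,0],[0,0,-0.265]]
    - [1,[0,0,0],[0,0,-0.285]]
    - [1,[0,0,0],[0,0,-0.285]]
    - [1,[0,0,0],[0,0,-0.285]]

```text
t: 4.9
tool_pos: [0.5344, 0.003, 0.1423]
tool_rot: [0.589, 3.084, -0.0]
contact_force: [-0.7, -1.4, 5.7]
opening: 0.0116
grip_force: 27.8
```

```bash
python3 - <<'E'
from h import *
o=ctrl.get_obs();y=R.from_rotvec(o["tool_rot"]).as_matrix()[:,1];print(o["tool_pos"],o["contact_force"],o["wrist_torque"],o["opening"],np.degrees(np.arctan2(y[1],y[0])))
im=ctrl.get_image("top");x=cv2.resize(im[130:320,285:490],None,fx=3.1,fy=3.1,interpolation=cv2.INTER_CUBIC);cv2.imwrite("pics/t2.png",x[:,:,::-1])
b,a,_=blob(im,(105,120,50),(130,255,255),(320,145,430,250));B=ray("top",b,.13);r=B-[.5345,.003,.13];print("blue",b,a,B,np.linalg.norm(r),np.degrees(np.arctan2(r[1],r[0])))
E
```

```text
[0.53441822 0.00295975 0.14227128] [-0.72567939 -1.43147356  5.65372361] [-0.13287648  0.0798785  -0.08361434] 0.011596737560050705 68.35815852695389Traceback (most recent call last):
  File "<stdin>", line 4, in <module>
  File "h.py", line 14, in blob
    i=1+np.argmax(s[1:,4]);return c[i]+[x0,y0],s[i,4],l==i
        ~~~~~~~~~^^^^^^^^^
    return _wrapfunc(a, 'argmax', axis=axis, out=out, **kwds)
    return bound(*args, **kwds)
ValueError: attempt to get argmax of an empty sequence
```

View pics/t2.png

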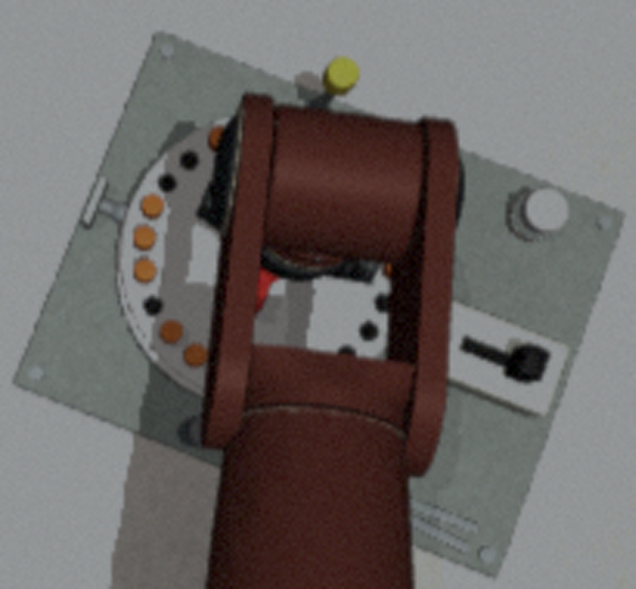

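The arm hides the cap. I'll open, lift and move above the lock, then look.

Call:
jog_arm:
  deltas:
    - [0.5,[0,0,0],[0,0,0]]
    - [-0.3,[0,0,0],[0,0,0]]
    - [-0.3,[0,0,0],[0,0,0]]
    - [-0.3,[0,0,0],[0,0,0]]
    - [-0.3,[0,0,0.09],[0,0,0]]
    - [-0.3,[0,0,0.18],[0,0,0]]
    - [-0.3,[0,0,0.22],[0,0,0]]
    - [-0.3,[0,0,0.22],[0,0,0]]
    - [-0.3,[-0.05,-0.12,0.22],[0,0,0]]
    - [-0.3,[-0.1,-0.24,0.22],[0,0,0]]
    - [-0.3,[-0.15,-0.36,0.22],[0,0,0]]
    - [-0.3,[-0.195,-0.49,0.22],[0,0,0]]

```text
t: 5.95
tool_pos: [0.4696, -0.1519, 0.2275]
tool_rot: [-0.588, -3.084, -0.001]
contact_force: [1.0, -0.8, -0.5]
opening: 0.0556
grip_force: 0.0
```

Call:
jog_arm:
  deltas:
    - [-0.3,[0,0,0],[0,0,0]]
    - [-0.3,[0,0,0],[0,0,0]]
    - [-0.3,[0,0,0],[0,0,0]]

```text
t: 6.2
tool_pos: [0.4708, -0.1509, 0.2279]
tool_rot: [-0.591, -3.084, -0.002]
contact_force: [0.2, 0.1, 0.1]
opening: 0.0551
grip_force: 0.0
```

```bash
cat >look.py <<'E'
from h import *
o=ctrl.get_obs();y=R.from_rotvec(o["tool_rot"]).as_matrix()[:,1];print(o["t"],o["tool_pos"],o["opening"],np.degrees(np.arctan2(y[1],y[0])))
im=ctrl.get_image("top");im2=ctrl.get_image("scene")
x=cv2.resize(im[130:320,285:490],(420,400),interpolation=cv2.INTER_CUBIC)
x2=cv2.resize(im2[150:350,150:370],(380,400),interpolation=cv2.INTER_CUBIC)
import sys;cv2.imwrite(f"pics/{sys.argv[1]}.png",np.hstack([x,x2])[:,:,::-1])
for n,i,roi in(("top",im,(320,145,430,250)),("scene",im2,(240,180,345,300))):
  try:
    b,a,_=blob(i,(105,120,40),(130,255,255),roi);z=.13 if n=="top" else .122
    B=ray(n,b,z)
    for c in([.5322,.0033],[.5344,.003]):
        r=B[:2]-c;print(n,b,a,B,np.linalg.norm(r),np.degrees(np.arctan2(r[1],r[0])))
  except ValueError: print(n,"no blue")
E
python3 look.py t3
```

```text
6.2 [ 0.47075333 -0.15086958  0.22787381] 0.05507031292846278 68.29112174678566
top [386.1875 173.675 ] 80 [ 0.62009539 -0.031139    0.13      ] 0.09440150933119454 -21.396141268387396
top [386.1875 173.675 ] 80 [ 0.62009539 -0.031139    0.13      ] 0.09224517240026617 -21.72115712049669
scene [307.21359223 244.3592233 ] 103 [ 0.62325401 -0.03329182  0.122     ] 0.09813151111570996 -21.893687407283974
scene [307.21359223 244.3592233 ] 103 [ 0.62325401 -0.03329182  0.122     ] 0.09597984556552643 -22.2172305325998
```

View pics/t3.png

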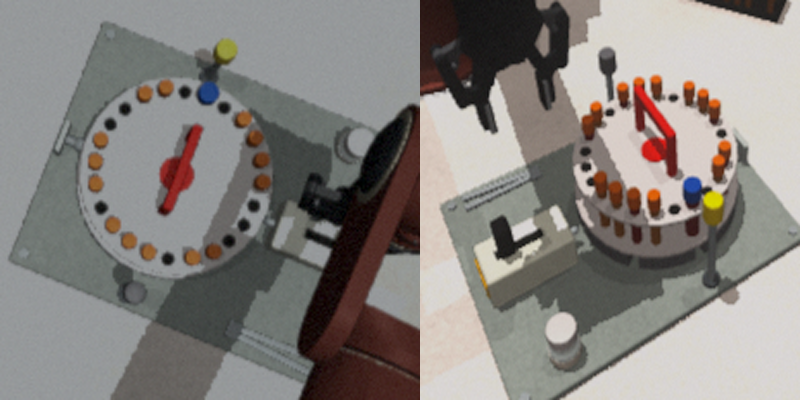

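Blue cap measures about -21.6° (post at -21.7°) and stands at the yellow head, so the carousel is in its notch. The grip is visible and still withdrawn. Next I'll move over the grip and go down.

Call:
jog_arm:
  deltas:
    - [-0.3,[-0.02,-0.054,0],[0,0,0]]
    - [-0.3,[-0.04,-0.108,0],[0,0,0]]
    - [-0.3,[-0.04,-0.108,0],[0,0,0]]
    - [-0.3,[-0.04,-0.108,-0.08],[0,0,0]]
    - [-0.3,[-0.04,-0.108,-0.16],[0,0,0]]
    - [-0.3,[-0.04,-0.108,-0.22],[0,0,0]]
    - [-0.3,[-0.04,-0.108,-0.25],[0,0,0]]
    - [-0.3,[-0.04,-0.108,-0.25],[0,0,0]]

```text
t: 6.97
tool_pos: [0.4535, -0.1919, 0.1252]
tool_rot: [-0.586, -3.08, -0.004]
contact_force: [-0.4, 0.6, -0.6]
opening: 0.0554
grip_force: 0.0
```

```bash
python3 look.py s4
```

```text
6.9667 [ 0.45351651 -0.19190947  0.12519715] 0.055395970468391245 68.43840911425089
top [386.34177215 173.55696203] 79 [ 0.62037646 -0.03150371  0.13      ] 0.09479654851510735 -21.5394080939262
top [386.34177215 173.55696203] 79 [ 0.62037646 -0.03150371  0.13      ] 0.0926415510196479 -21.866369340929833
scene [307.21359223 244.3592233 ] 103 [ 0.62325401 -0.03329182  0.122     ] 0.09813151111570996 -21.893687407283974
scene [307.21359223 244.3592233 ] 103 [ 0.62325401 -0.03329182  0.122     ] 0.09597984556552643 -22.2172305325998
```

View pics/s4.png

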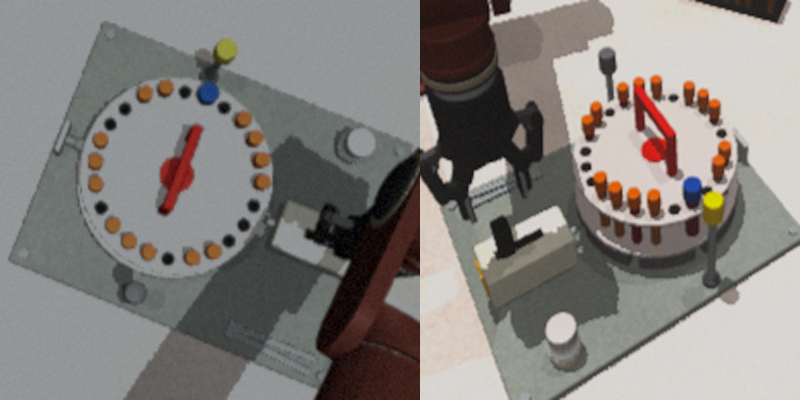

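```bash
python3 - <<'E'
from h import *
s=lambda p:np.array([420+(p[0]-150)*380/220,(p[1]-150)*2])
for p in((.4535,-.1919,.104),(.4535,-.1919,.125),(.455,-.194,.104),(.455,-.194,.062)):print(p,s(proj("scene",p)))
print(ray("scene",(150+80/380*220,150+221/2),.104))
E
```

```text
(0.4535, -0.1919, 0.104) [502.35157388 219.61456051]
(0.4535, -0.1919, 0.125) [498.84969166 206.6368656 ]
(0.455, -0.194, 0.104) [501.82549356 221.54609359]
(0.455, -0.194, 0.062) [508.49659403 246.13256895]
[ 0.45265365 -0.19481638  0.104     ]
```

The open fingers straddle the grip: projected (502,221), seen (501,221). I'll go down and close on it.

Call:
jog_arm:
  deltas:
    - [-0.3,[0,-0.004,-0.06],[0,0,0]]
    - [-0.3,[0,-0.004,-0.1],[0,0,0]]
    - [-0.3,[0,-0.004,-0.13],[0,0,0]]
    - [-0.3,[0,-0.004,-0.13],[0,0,0]]
    - [0.2,[0,-0.004,-0.13],[0,0,0]]
    - [0.6,[0,-0.004,-0.13],[0,0,0]]
    - [1,[0,-0.004,-0.13],[0,0,0]]
    - [1,[0,-0.004,-0.13],[0,0,0]]
    - [1,[0,-0.004,-0.13],[0,0,0]]
  squeeze: 20

```text
t: 7.82
tool_pos: [0.4562, -0.1968, 0.0788]
tool_rot: [0.59, 3.083, -0.002]
contact_force: [-0.9, -0.3, 6.4]
opening: 0.0196
grip_force: 24.1
```

```bash
python3 - <<'E'
from h import *
o=ctrl.get_obs();u=np.array([np.cos(np.radians(68.3)),np.sin(np.radians(68.3))]);d=o["tool_pos"][:2]-[.5344,.003]
print(d@u,d@[u[1],-u[0]],o["contact_force"])
E
```

```text
-0.21457852286326948 0.0012252205246020137 [-0.87638386 -0.32563781  6.39580577]
```

Call:
jog_arm:
  deltas:
    - [1,[0.003,0.008,0],[0,0,0]]
    - [1,[0.007,0.017,0],[0,0,0]]
    - [1,[0.011,0.027,0],[0,0,0]]
    - [1,[0.015,0.037,0],[0,0,0]]
    - [1,[0.019,0.047,0],[0,0,0]]
    - [1,[0.023,0.057,0],[0,0,0]]
    - [1,[0.027,0.067,0],[0,0,0]]
    - [1,[0.03,0.076,0],[0,0,0]]
    - [1,[0.03,0.076,0],[0,0,0]]
    - [1,[0.03,0.076,0],[0,0,0]]

```text
t: 8.65
tool_pos: [0.4666, -0.1708, 0.0788]
tool_rot: [0.589, 3.085, -0.019]
contact_force: [-9.0, -18.2, 4.2]
opening: 0.0195
grip_force: 25.0
```

```bash
python3 - <<'E'
from h import *
o=ctrl.get_obs();u=np.array([np.cos(np.radians(68.3)),np.sin(np.radians(68.3))]);d=o["tool_pos"][:2]-[.5344,.003]
print(d@u,d@[u[1],-u[0]],o["contact_force"],o["contact_force"][:2]@u)
E
```

```text
-0.18661339128441706 0.0012424061046606427 [ -9.02985062 -18.16852612   4.23078496] -20.219727377779122
```

Call:
jog_arm:
  deltas:
    - [1,[0.001,0.003,0],[0,0,0]]
    - [1,[0.002,0.005,0],[0,0,0]]
    - [1,[0.002,0.005,0],[0,0,0]]
    - [1,[0.002,0.005,0],[0,0,0]]

```text
t: 8.98
tool_pos: [0.4666, -0.1707, 0.0788]
tool_rot: [-0.59, -3.085, 0.025]
contact_force: [-11.2, -24.5, 4.6]
opening: 0.0195
grip_force: 26.9
```

```bash
python3 - <<'E'
from h import *
o=ctrl.get_obs();u=np.array([np.cos(np.radians(68.3)),np.sin(np.radians(68.3))]);d=o["tool_pos"][:2]-[.5344,.003]
print(d@u,d@[u[1],-u[0]],o["contact_force"],o["contact_force"][:2]@u)
E
```

```text
-0.18647827629229158 0.0012510601517928682 [-11.2171281  -24.45441002   4.57212384] -26.868885607096452
```

Hard stop after about 28 mm. I'll release, lift clear and check.

Call:
jog_arm:
  deltas:
    - [1,[-0.005,-0.013,0],[0,0,0]]
    - [0.5,[-0.005,-0.013,0],[0,0,0]]
    - [0,[-0.005,-0.013,0],[0,0,0]]
    - [-0.3,[-0.005,-0.013,0],[0,0,0]]
    - [-0.3,[-0.005,-0.013,0],[0,0,0]]
    - [-0.3,[-0.005,-0.013,0.08],[0,0,0]]
    - [-0.3,[-0.005,-0.013,0.16],[0,0,0]]
    - [-0.3,[-0.005,-0.013,0.25],[0,0,0]]
    - [-0.3,[-0.005,-0.013,0.35],[0,0,0]]
    - [-0.3,[-0.005,-0.013,0.4],[0,0,0]]

```text
t: 9.82
tool_pos: [0.4674, -0.1689, 0.242]
tool_rot: [0.588, 3.08, -0.002]
contact_force: [0.3, -1.6, 0.9]
opening: 0.0557
grip_force: 0.0
```

Call:
jog_arm:
  deltas:
    - [-0.3,[0,-0.1,0.05],[0,0,0]]
    - [-0.3,[0,-0.2,0.05],[0,0,0]]
    - [-0.3,[0,-0.3,0.05],[0,0,0]]
    - [-0.3,[0,-0.4,0.05],[0,0,0]]
    - [-0.3,[0,-0.5,0.05],[0,0,0]]
    - [-0.3,[0,-0.6,0.05],[0,0,0]]
    - [-0.3,[0,-0.7,0.05],[0,0,0]]
    - [-0.3,[0,-0.7,0.05],[0,0,0]]
    - [-0.3,[0,-0.7,0.05],[0,0,0]]

```text
t: 10.57
tool_pos: [0.4656, -0.4498, 0.2552]
tool_rot: [-0.593, -3.083, -0.003]
contact_force: [0.4, 1.2, -0.1]
opening: 0.0557
grip_force: 0.0
```

```bash
python3 look.py s5; python3 - <<'E'
from h import *
A=cv2.cvtColor(cv2.imread("pics/top0.png"),cv2.COLOR_BGR2RGB);B=ctrl.get_image("top")
x=np.hstack([cv2.resize(i[220:270,410:480],None,fx=5.7,fy=5.7,interpolation=cv2.INTER_CUBIC) for i in(A,B)])
p=cv2.imread("pics/s5.png");x=cv2.resize(x[:,:,::-1],(800,int(x.shape[0]*800/x.shape[1])))
cv2.imwrite("pics/s5b.png",np.vstack([cv2.resize(p,(600,300)).repeat(1,0) if 0 else cv2.copyMakeBorder(cv2.resize(p,(600,300)),0,0,100,100,0),x]))
E
```

```text
10.5667 [ 0.46555419 -0.44979642  0.25518663] 0.05565578754423365 68.22251822333182
top [386.3    173.6125] 80 [ 0.62024444 -0.03140391  0.13      ] 0.09463712502418413 -21.512551773298178
top [386.3    173.6125] 80 [ 0.62024444 -0.03140391  0.13      ] 0.09248187679707727 -21.839451254329283
scene [307.2745098  244.33333333] 102 [ 0.62331548 -0.03315504  0.122     ] 0.0981376585033791 -21.80620813237967
scene [307.2745098  244.33333333] 102 [ 0.62331548 -0.03315504  0.122     ] 0.09598514936458544 -22.127770585236885
```

View pics/s5b.png

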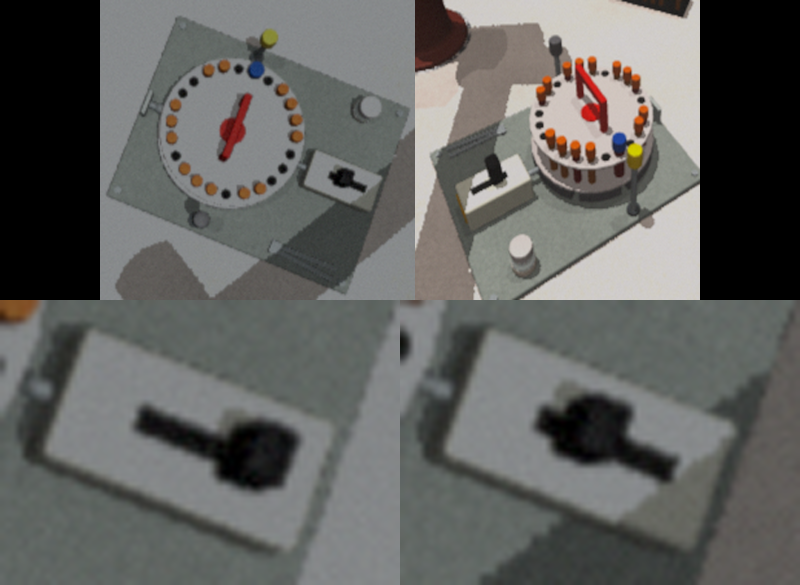

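```bash
python3 - <<'E'
from h import *
for n,z in(("top",.104),("scene",.104)):
    A=cv2.cvtColor(cv2.imread(f"pics/{n}0.png"),cv2.COLOR_BGR2GRAY).astype(np.float32);B=cv2.cvtColor(ctrl.get_image(n),cv2.COLOR_RGB2GRAY).astype(np.float32)
    p0=proj(n,(.455,-.1955,z));w=5
    print(n,p0)
    f=8
    a=cv2.resize(np.minimum(A,90),None,fx=f,fy=f,interpolation=cv2.INTER_CUBIC);b=cv2.resize(np.minimum(B,90),None,fx=f,fy=f,interpolation=cv2.INTER_CUBIC)
    # template = top part of grip, incl. its side edges
    x,y=(p0*f).astype(int);t=a[y-6*f:y+6*f,x-6*f:x+6*f];s=b[y-22*f:y+22*f,x-22*f:x+22*f]
    r=cv2.matchTemplate(s,t,cv2.TM_SQDIFF);l=cv2.minMaxLoc(r)[2]
    d=(np.array(l)-16*f)/f
    v=ray(n,p0+d,z)-ray(n,p0,z);print(d,v,np.linalg.norm(v),np.degrees(np.arctan2(v[1],v[0])))
E
```

```text
top [456.05262522 245.50215731]
[-11.25  -4.5 ] [0.01047304 0.0260019  0.        ] 0.02803183005913014 68.0614303377401
scene [196.81048809 261.22760876]
[12.75 -6.  ] [0.00910219 0.026778   0.        ] 0.02828269781195498 71.22643011193334
```

Both cameras and the tool readings give about 28 mm, against a nominal 30. I'll test the stop again by pushing from behind with the fingers shut.

Call:
jog_arm:
  deltas:
    - [1,[-0.004,0.1,0],[0,0,0]]
    - [1,[-0.01,0.2,0],[0,0,0]]
    - [1,[-0.015,0.3,0],[0,0,0]]
    - [1,[-0.02,0.4,0],[0,0,0]]
    - [1,[-0.03,0.5,0],[0,0,0]]
    - [1,[-0.036,0.604,0],[0,0,0]]
    - [1,[-0.036,0.604,0],[0,0,0]]
    - [1,[-0.036,0.604,0],[0,0,0]]
    - [1,[-0.036,0.604,-0.1],[0,0,0]]
    - [1,[-0.036,0.604,-0.2],[0,0,0]]
    - [1,[-0.036,0.604,-0.25],[0,0,0]]
    - [1,[-0.036,0.604,-0.25],[0,0,0]]

```text
t: 11.82
tool_pos: [0.4481, -0.2056, 0.1508]
tool_rot: [-0.59, -3.076, -0.006]
contact_force: [0.0, 0.5, -0.4]
opening: -0.0001
grip_force: 0.0
```

```bash
cat >st.py <<'E'
from h import *
o=ctrl.get_obs();u=np.array([np.cos(np.radians(68.3)),np.sin(np.radians(68.3))]);d=o["tool_pos"][:2]-[.5344,.003]
print(d@u,d@[u[1],-u[0]],o["tool_pos"],o["contact_force"],o["contact_force"][:2]@u,o["opening"])
E
python3 st.py
```

```text
-0.2257071842095087 -0.0030087435418470754 [ 0.44814998 -0.20559942  0.15084215] [ 0.02799793  0.5273956  -0.42979346] 0.5003725715246349 -5.6314750326513415e-05
```

Call:
jog_arm:
  deltas:
    - [1,[0.009,-0.004,-0.05],[0,0,0]]
    - [1,[0.009,-0.004,-0.1],[0,0,0]]
    - [1,[0.009,-0.004,-0.15],[0,0,0]]
    - [1,[0.009,-0.004,-0.185],[0,0,0]]
    - [1,[0.009,-0.004,-0.185],[0,0,0]]
    - [1,[0.011,0.005,-0.185],[0,0,0]]
    - [1,[0.015,0.014,-0.185],[0,0,0]]
    - [1,[0.019,0.023,-0.185],[0,0,0]]
    - [1,[0.023,0.032,-0.185],[0,0,0]]
    - [1,[0.026,0.041,-0.185],[0,0,0]]
    - [1,[0.026,0.041,-0.185],[0,0,0]]

```text
t: 12.73
tool_pos: [0.462, -0.1945, 0.0849]
tool_rot: [0.587, 3.084, -0.017]
contact_force: [-5.5, -13.2, 1.8]
opening: -0.0001
grip_force: 7.2
```

```bash
python3 st.py
```

```text
-0.2102690422776045 0.00579782427522639 [ 0.46204065 -0.19451154  0.08490778] [ -5.51264334 -13.2035015    1.78755609] -14.306085301029858 -0.00010941349152956079
```

In contact at 14 N. I'll press on to about 35 N and see whether it moves.

Call:
jog_arm:
  deltas:
    - [1,[0.002,0.006,0],[0,0,0]]
    - [1,[0.004,0.012,0],[0,0,0]]
    - [1,[0.005,0.014,0],[0,0,0]]
    - [1,[0.005,0.014,0],[0,0,0]]
    - [1,[0.005,0.014,0],[0,0,0]]

```text
t: 13.15
tool_pos: [0.4623, -0.194, 0.0851]
tool_rot: [-0.588, -3.086, 0.033]
contact_force: [-13.1, -30.1, 0.3]
opening: -0.0
grip_force: 16.3
```

```bash
python3 st.py
```

```text
-0.2097013594045178 0.005831881336399974 [ 0.46228219 -0.19399668  0.08510683] [-13.07922595 -30.11690734   0.33722945] -32.818600944950035 -4.473423268605706e-05
```

It's a hard stop, so the slide is home. I'll back off, lift and check the final state.

Call:
jog_arm:
  deltas:
    - [1,[-0.01,-0.025,0],[0,0,0]]
    - [1,[-0.018,-0.045,0],[0,0,0]]
    - [1,[-0.018,-0.045,0],[0,0,0]]
    - [1,[-0.018,-0.045,0.1],[0,0,0]]
    - [1,[-0.018,-0.045,0.2],[0,0,0]]
    - [1,[-0.018,-0.045,0.3],[0,0,0]]
    - [1,[-0.018,-0.045,0.4],[0,0,0]]
    - [1,[-0.018,-0.14,0.4],[0,0,0]]
    - [1,[-0.018,-0.24,0.4],[0,0,0]]
    - [1,[-0.018,-0.34,0.4],[0,0,0]]
    - [1,[-0.018,-0.44,0.4],[0,0,0]]
    - [1,[-0.018,-0.54,0.4],[0,0,0]]

```text
t: 14.15
tool_pos: [0.4572, -0.4021, 0.2431]
tool_rot: [0.589, 3.085, 0.001]
contact_force: [0.8, -0.1, -0.0]
opening: 0.0001
grip_force: 0.0
```

Call:
jog_arm:
  deltas:
    - [1,[0,-0.08,0],[0,0,0]]
    - [1,[0,-0.08,0],[0,0,0]]
    - [1,[0,-0.08,0],[0,0,0]]
    - [1,[0,-0.08,0],[0,0,0]]

```text
t: 14.48
tool_pos: [0.4571, -0.4321, 0.2426]
tool_rot: [-0.589, -3.085, -0.002]
contact_force: [-0.1, 0.5, -0.4]
opening: -0.0
grip_force: 0.0
```

```bash
python3 look.py s6
```

```text
14.4833 [ 0.45708771 -0.43211464  0.24257254] -1.8959201397699762e-05 68.36709761264368
top [386.34177215 173.59493671] 79 [ 0.62028641 -0.03150203  0.13      ] 0.09471217472155773 -21.558463736980027
top [386.34177215 173.59493671] 79 [ 0.62028641 -0.03150203  0.13      ] 0.09255735864067428 -21.886166368003536
scene [307.22330097 244.33980583] 103 [ 0.62323776 -0.03323508  0.122     ] 0.09809529134983716 -21.86647479553533
scene [307.22330097 244.33980583] 103 [ 0.62323776 -0.03323508  0.122     ] 0.09594336343679978 -22.18953018677343
```

View pics/s6.png

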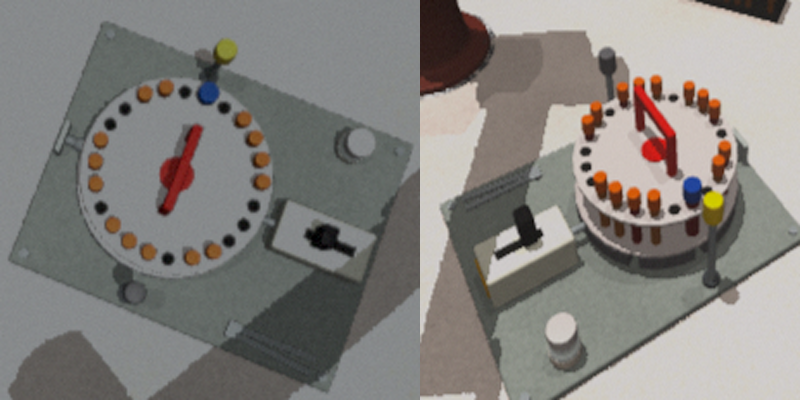

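Blue cap (208,93) stands at the yellow head (225,52). The bolt reaches into the rim, the jar and forceps haven't moved, and the arm is clear. Handing in.

```bash
python3 -c "
from station import ctrl
print(ctrl.finish_job())"
```

```text
the job is handed in; nothing more can be done
None
```

Job handed in at about 14.5 s: the blue-capped tube is notched at the yellow-headed post and the lock is pushed against a hard stop and released; its travel measured about 28 mm against the nominal 30, with no further give at 33 N.

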